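Set the tilting drill table on its spacer

TASK

Set the tilting table to its 15 degree angle, for which the taller of the two round steel spacers is used: push that spacer in under the raised plate until it meets the step of the base, then feel along the step until it drops fully into the round seat hidden under the plate. Then push the plate down until its roll rests on the spacer, and leave the shorter spacer and the other things where they are.

Things in the scene. Friction and masses are not known exactly. Their poses are not given: they have to be found in the camera images.
- base: Fixed steel base, 280 (x) by 380 (y) mm. Origin: middle of its underside, on the bench; +x points to the hinge (away from the robot), +y left, z up. Its front is a flat oiled surface (spacers slide easily) at z = 20 mm, from x = -140 mm to the step at x = -22.5 mm, between two side cheeks 26 mm high whose inner faces are at y = +-150 mm. Behind the step it is 36 mm high, with hinge lugs and knobs up to 55 mm high at x = 100 mm.
- step (a point): Middle of the foot of the step, where it meets the flat surface (base x = -22.5, y = 0, z = 20 mm; same axes). The step is an upright face 16 mm high along y. A round seat, 48 mm across and 5 mm deep, is sunk in the flat surface against the step: its centre is 22.5 mm before the step, at an unmeasured y, anywhere within 30 mm of this point; a spacer slid along touching the step drops in. It lies under the plate.
- plate (a joint): Angle (rad) of the tilting plate above level: 0 is level, it grows as the free edge, on the robot's side, rises. It starts at 0.60 to 0.66. The hinge is nipped so that the plate stays where it is put; 2 to 5 N down near the free edge lowers it. It stops at 0.262 (15 degrees) on the taller spacer in its seat, and at 0.30 on that spacer out of its seat. Hinge axis: along y at base x = 100, z = 35 mm.
- press (a point): Middle of the plate's top face, 160 mm from the hinge axis, where it can be pushed down; x along the plate to the hinge, z square to it. Aluminium plate, 14 mm thick, 170 mm wide; its free edge is 212 mm from the hinge axis, its top face 20 mm above the line through the hinge and roll axes. The roll, 18 mm across, runs along y under it, 150 mm from the hinge.
- edge (a point): Middle of the lower corner of the plate's free edge. At the start it hangs over the seat, about 140 to 150 mm above the flat surface, so that a gripper reaching in to the spacer at the step must lean back towards the robot by 35 to 45 degrees.
- tall_mid (a point): Centre of the taller spacer, a plain steel cylinder 44 mm across and 50 mm tall, its foot chamfered 3 mm (0.5 to 0.75 kg), that starts upright on the flat surface, left or right of the plate; this point is 25 mm above its underside, z along its axis.
- short_mid (a point): Centre of the shorter spacer, a plain steel cylinder 44 mm across and 30 mm tall, upright on the flat surface on the other side; not to be moved. The point is 15 mm above its underside.
- strap: Bystander: slotted steel clamp strap, 60 by 24 by 10 mm, lying on the rear of the base right of the plate; origin in the middle of its underside.
- nut: Bystander: steel hexagon nut, 24 mm across and 10 mm high, lying on the rear of the base left of the plate; origin in the middle of its underside.
- spanner: Bystander: steel spanner lying on the bench to the right of the base.
- hammer: Bystander: hammer lying on the bench to the left of the base.
Mind the look-alikes: they are no part of the job. What is shaped like the part that bears tall_mid but blue or yellow is not meant.

How it is judged:
By the outcome, as a careful person would: the job done as asked, in the order asked, and still so for the second after the job is handed in, with the robot touching nothing.
It also fails if it takes over 61 s, if anything falls off the work surface, if the arm or the gripper's body presses on something with over 40 N, if the wrist force passes 120 N, or if a joint passes its speed limit or range.

ROBOT

A 6-joint arm with a two-finger parallel gripper is mounted at the origin on the work surface. World frame = base frame: x ahead of the robot, y to its left, z up, the work surface at z = 0. Lengths are in mm, angles in rad, forces in N, time in s.
With the tool pointing down it reaches from about 350 to 875 mm from the base axis. Payload 4.2 kg.
Tool frame: the origin (TCP) lies where the fingers leave the gripper's body, on its centre line; the fingertips stand ahead of it and the grasp point (between the pads) lies 54 mm ahead of it (arm.nose_length is the z of the fingertips in the tool frame, in mm); z points along the fingers, x is the direction in which the jaws open and shut, and the axes are right-handed (so a half turn about z gives the same grasp; the last joint's range is limited). The gripper opens to 85 mm and grips with 20 to 120 N. Pads are 22 mm wide; open, the fingers measure 114 mm over their backs; the gripper's body (76 mm by 85 mm) begins 54 mm behind the grasp point. The pads swing forward as they close: fully open they stand 13 mm farther back than shut.
Start: joints at [-0.947, 0.385, 0.008, 0, -1.194, -0.259], TCP at [222.991, -583.845, 303.912] pointing down, gripper open.
Joint ranges: [-3.14, 3.14], [-1.21, 2.06], [-1.07, 1.41], [-3.16, 2.05], [-2.99, -0.16], [-3.1, 3.1]. Speed limits (rad/s): [2.79, 2.79, 3.14, 3.14, 3.14, 3.14].

INTERFACE

Orientations are given as a unit quaternion [x, y, z, w].
In Python, from bench import arm, imaging, job_done gives the robot as it stands.
- The arm moves only by the shell command python3 -m crank 'ROWS' [OPENING]. ROWS is a JSON object of lists of equal length, an entry for each row: "delta_pos": the shift along the tool's x, y, z in m, a list of three; "twist": the turn about the tool's z in rad. In form: {"delta_pos": [[tx, ty, tz], ...], "twist": [twist, ...]}. A call has 1 to 8 rows; each row shifts and turns the commanded pose from where the row before left it, along the tool's axes as they then stand; what a row does not reach is not made up. A row lasts 1/12 s, in which the tool goes at most 41.7 mm and 7.16 degrees, less where a joint would pass 70% of its speed; a pose out of reach is approached as far as the arm can. A call is refused whole if a number of a shift passes 0.0417 or a number of a turn 0.125, either way. A call with a gripper value outside its range is refused whole. OPENING is the opening, from 0 (shut) to 1 (fully open), set as the call begins (- or left out, the last holds). The fingers move at their own pace and stop on an object; the grip force is fixed at half the most. Time passes only in rows, so rows that do not move let the fingers close. It gives the time, the measured TCP pose, the force and the opening at its end, in the units of the state.
- arm.read_state(): the state, without advancing time (a new reading comes with each control period).
- imaging.get_image(name): name is "scene" or "top" or "wrist"; returns (picture, depth): 480x640x3 uint8, blue, green, red; 480x640 float32, mm along the optical axis (not along the pixel's ray), 0 where there is no reading.
- imaging.camera_model(name): a dict with "vfov" (degrees; the focal length in pixels is half the picture's height over the tangent of half this angle, whatever the lens; pixels are square), "cx", "cy" (the principal point, pixels), "T" (4x4, takes a point from camera to world coordinates); the wrist camera has in their place "hand_eye" (4x4, takes a point from camera to tool coordinates, whose origin is the TCP and whose axes are the tool frame's). Camera axes: x right, y up, looking along -z (the intrinsics and any distortion apply to the point x, -y, -z); pixel columns grow to the right and rows downward; lengths in mm; the calibration is good to about 2 mm. A picture is of the moment at which its call begins: read the wrist's pose just before it. camera_model takes no time and is no camera call.
- job_done(): hands the job in, once; it reports no verdict.
The state is a dict: "clock": time; "joints": joint angles; "joint_vel": joint speeds; "joint_efforts": joint torques, N m; "position": TCP position; "ee_rot": TCP orientation; "contact_force": force on the tool from outside, world axes, zero at the start; "wrist_torque": the same for the moment, N m; "gripper_width": finger opening in mm.
Only numpy, scipy, OpenCV 4.12 (cv2) and the standard library are available. Lean on these libraries where they do the work, as an engineer would, in place of code of your own. Each camera call takes 0.05 s, during which the arm holds its last target.

## Working session

There is one attempt and no reset: what is moved stays moved. The work goes in short steps, Python scripts to look and compute and a shell command to move; the robot and the scene stay as the last step left them, time stands still between calls to the robot, and variables do not carry over. Pictures are saved under pics/ and viewed, and the job is handed in when it is done.

```bash
ls; mkdir -p pics; cat > h.py <<'E'
import numpy as np, cv2
from bench import arm, imaging
from scipy.spatial.transform import Rotation as R
def model(n):
    m=imaging.camera_model(n); f=240/np.tan(np.radians(m['vfov'])/2); return m,f
E
python3 - <<'E'
from h import *
s=arm.read_state(); print(s); print(arm.nose_length)
for n in ("scene","top","wrist"):
    m=imaging.camera_model(n); print(n,{k:(np.round(v,4).tolist() if not isinstance(v,str) else v) for k,v in m.items()})
    s=arm.read_state()
    p,d=imaging.get_image(n); cv2.imwrite(f"pics/{n}0.png",p); np.save(f"pics/{n}0.npy",d)
E
```

```text
pics
{'clock': 0.0, 'joints': array([-9.47392337e-01,  3.85583966e-01,  6.61825107e-03, -4.68721587e-04,
       -1.19399684e+00, -2.58566773e-01]), 'joint_vel': array([-0.0017025 ,  0.0010785 ,  0.0013028 , -0.00030282,  0.00071754,
       -0.00056107]), 'joint_efforts': array([ 9.12378687e-05, -3.92287982e+01,  1.88399899e+01,  4.18608516e+00,
       -4.69904422e-03,  2.21000498e-07]), 'position': array([ 222.84787547, -583.47012043,  302.80638715]), 'ee_rot': array([ 5.67169968e-01,  8.23600029e-01,  5.70740323e-04, -9.45957294e-04]), 'contact_force': array([-0.06227692, -0.29809031,  0.19248519]), 'wrist_torque': array([-0.01825244,  0.0025278 ,  0.00386069]), 'gripper_width': 85.8785908218951}
72.6
scene {'vfov': 51.1297, 'cx': 326.0935, 'cy': 239.2913, 'T': [[0.8043, -0.4344, 0.4055, 1111.2872], [0.5942, 0.5799, -0.5574, -687.3954], [0.0069, 0.6892, 0.7245, 952.2668], [0.0, 0.0, 0.0, 1.0]]}
top {'vfov': 45.4766, 'cx': 324.3704, 'cy': 241.6903, 'T': [[-0.0574, 0.9759, -0.2104, 384.6129], [-0.9984, -0.056, 0.0125, -22.915], [0.0004, 0.2108, 0.9775, 1167.3285], [0.0, 0.0, 0.0, 1.0]]}
wrist {'vfov': 61.3326, 'cx': 318.1648, 'cy': 238.8672, 'hand_eye': [[1.0, 0.0004, -0.0008, -1.2676], [0.0002, -0.9542, -0.2993, -76.3384], [-0.0009, 0.2993, -0.9542, -69.9653], [0.0, 0.0, 0.0, 1.0]]}
```

View pics/scene0.png

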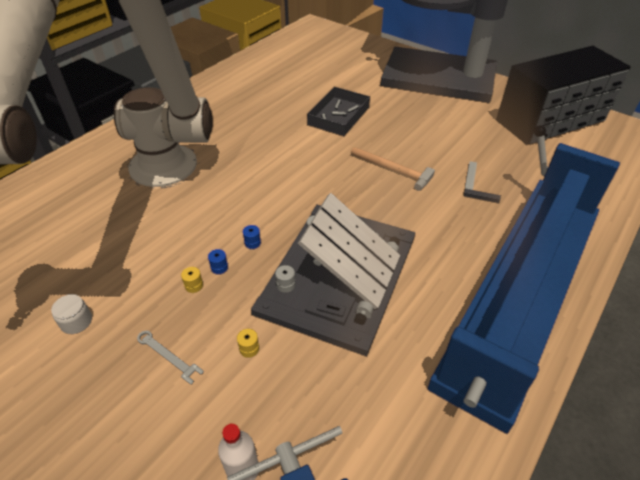

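View pics/top0.png

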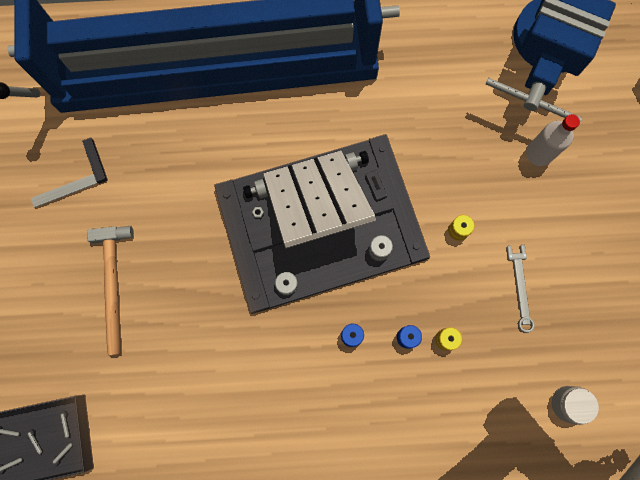

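View pics/wrist0.png

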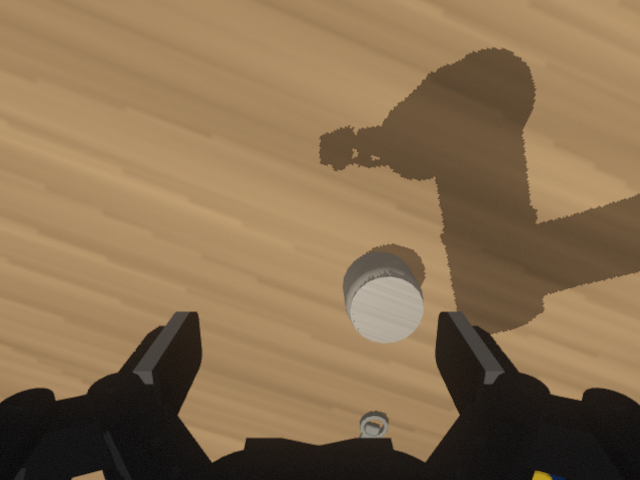

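```bash
cat >> h.py <<'E'
def cloud(n,d,pose=None):
    m,f=model(n); v,u=np.mgrid[0:480,0:640]
    P=np.stack([(u-m['cx'])/f*d, -(v-m['cy'])/f*d, -d],-1)
    if n=='wrist':
        p,q=pose; H=m['hand_eye']; T=np.eye(4);T[:3,:3]=R.from_quat(q).as_matrix();T[:3,3]=p;T=T@H
    else: T=m['T']
    return P@T[:3,:3].T+T[:3,3]
def ray(n,uv,z,pose=None):
    m,f=model(n)
    if n=='wrist':
        p,q=pose; T=np.eye(4);T[:3,:3]=R.from_quat(q).as_matrix();T[:3,3]=p;T=T@m['hand_eye']
    else: T=m['T']
    c=T[:3,:3]@np.array([(uv[0]-m['cx'])/f,-(uv[1]-m['cy'])/f,-1]); o=T[:3,3]
    return o+c*(z-o[2])/c[2]
E
python3 - <<'E'
from h import *
d=np.load('pics/top0.npy'); p=cv2.imread('pics/top0.png'); C=cloud('top',d)
for name,(u,v) in dict(A=(381,246),B=(286,285),bench=(340,400),front=(330,265),front2=(270,298),rear=(375,205),blue=(352,336),yel=(462,226)).items():
    w=C[v-6:v+7,u-6:u+7].reshape(-1,3); print(name,np.median(w,0).round(1),w[:,2].max().round(1))
# spacer tops
for name,(u,v) in dict(A=(381,244),B=(286,283)).items():
    w=C[v-20:v+21,u-20:u+21].reshape(-1,3); z=np.percentile(w[:,2],95)
    for lo in (45,65):
        k=w[w[:,2]>lo]; print(name,lo,len(k),k.mean(0).round(1) if len(k) else '', np.ptp(k,axis=0).round(1) if len(k) else '')
# plate plane
w=C[150:240,262:375].reshape(-1,3); w=w[w[:,2]>85]; 
for _ in range(5):
    A=np.c_[w[:,:2],np.ones(len(w))]; c=np.linalg.lstsq(A,w[:,2],rcond=None)[0]; r=w[:,2]-A@c; w=w[abs(r)<max(3,2*r.std())]
g=np.hypot(c[0],c[1]); print('plate angle',np.arctan(g),'dir to hinge yaw',np.arctan2(-c[1],-c[0]),len(w),r.std())
big=cv2.resize(p[120:325,200:440],None,fx=3.3,fy=2.9,interpolation=cv2.INTER_CUBIC); cv2.imwrite('pics/crop1.png',big)
E
```

```text
A [ 605.8 -147.1   69.9] 1167.3
B [542.6  43.   49.6] 56.4
bench [ 3.159e+02 -5.030e+01 -3.000e-01] 7.1
front [582.5 -46.2  20.1] 26.0
front2 [522.2  77.9  21.3] 32.0
rear [ 698.7 -145.5   36.8] 173.0
blue [436.4 -79.6  50. ] 55.3
yel [ 641.5 -314.9   50.2] 54.9
A 45 429 [ 601.8 -144.7   87. ] [ 244.3  146.1 1119. ]
A 65 392 [ 602.7 -145.    89.9] [ 244.3  146.1 1101.9]
B 45 387 [546.3  42.6  61.6] [ 184.5   87.5 1122.3]
B 65 4 [ 384.6  -22.9 1167.3] [0. 0. 0.]
plate angle 0.6423830650264738 dir to hinge yaw 0.24502759477418612 4458 1.347754445877089
```

View pics/crop1.png

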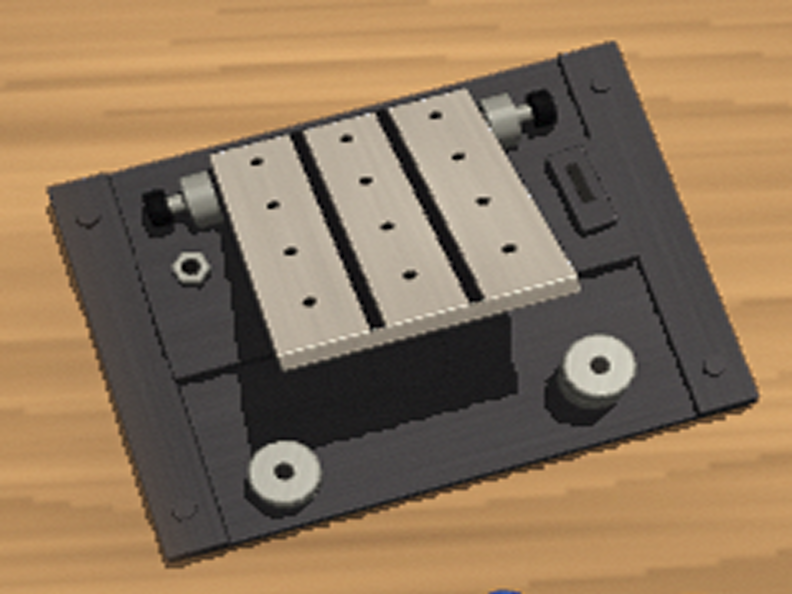

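```bash
python3 - <<'E'
from h import *
d=np.load('pics/top0.npy'); C=cloud('top',d); ok=d>0
yaw=0.245
for yaw in (0.245,):
  m=ok&(C[...,2]>12)&(C[...,2]<180); m=m.astype(np.uint8); 
  n,l,st,ce=cv2.connectedComponentsWithStats(cv2.morphologyEx(m,cv2.MORPH_OPEN,np.ones((3,3))))
  k=l[222,320] or l[265,330]; b=C[(l==k)]; b=b[(b[:,2]<40)]
  r=cv2.minAreaRect(b[:,:2].astype(np.float32)); print(r, st[k])
# spacers
for name,(u,v),lo,hi in (('A',(381,244),66,74),('B',(286,283),46,54)):
    w=C[v-20:v+21,u-20:u+21]; o=ok[v-20:v+21,u-20:u+21]; k=w[o&(w[...,2]>lo)&(w[...,2]<hi)]
    (c,rad)=cv2.minEnclosingCircle(k[:,:2].astype(np.float32)); print(name,len(k),k.mean(0).round(1),np.round(c,1),round(rad,1),np.median(k[:,2]))
E
```

```text
((677.4014892578125, -32.159454345703125), (282.2320556640625, 380.8982238769531), 13.980391502380371) [  215   134   215   179 24189]
A 362 [ 606.7 -147.6   69.9] [ 606.8 -147.4] 22.0 69.96964995781263
B 367 [548.1  43.4  50. ] [548.3  43.1] 21.9 49.94299717173112
```

```bash
cat >> h.py <<'E'
O=np.array([677.4,-32.2]); YAW=0.244
def b2w(x,y): c,s=np.cos(YAW),np.sin(YAW); return np.array([O[0]+c*x-s*y,O[1]+s*x+c*y])
def w2b(p): c,s=np.cos(YAW),np.sin(YAW); dx,dy=np.asarray(p)[:2]-O; return np.array([c*dx+s*dy,-s*dx+c*dy])
def go(x,y,z):
    s=arm.read_state(); M=R.from_quat(s['ee_rot']).as_matrix(); t=np.array([*b2w(x,y),z])
    dl=M.T@(t-s['position']); yaw=np.arctan2(M[1,0],M[0,0])
    print('clock',round(s['clock'],2),'base xy now',w2b(s['position']).round(1),'z',round(s['position'][2],1),'tool delta mm',dl.round(1),'toolx yaw rel base',round(np.degrees(yaw-YAW),2),'J',s['joints'].round(2),'F',s['contact_force'].round(1),'w',round(s['gripper_width'],1))
E
python3 - <<'E'
from h import *
go(-190,-94.8,300)
d=np.load('pics/wrist0.npy')
# finger geometry in tool frame
C=cloud('wrist',d,(np.zeros(3),[0,0,0,1]))
ok=(d>0)&(d<190)
P=C[ok]
for sgn in (1,-1):
    Q=P[(P[:,0]*sgn>20)]
    print(sgn,'maxz',Q[:,2].max())
    for z in range(-20,66,8):
        q=Q[abs(Q[:,2]-z)<4]
        if len(q): print(z,len(q),'x',q[:,0].min().round(0),q[:,0].max().round(0),'y',q[:,1].min().round(0),q[:,1].max().round(0))
for n,uv in dict(b1=(352,336),b2=(410,337),y1=(451,339),y2=(463,226)).items():
    r=ray('top',uv,50); print(n,r.round(0),w2b(r).round(0))
E
```

```text
clock 0.15 base xy now [-574.3 -425.2] z 303.1 tool delta mm [281.8 421.3   3.5] toolx yaw rel base 96.91 J [-0.95  0.39  0.01 -0.   -1.19 -0.26] F [ 0.2  0.6 -0.1] w 85.0
1 maxz 60.58063345240873
-20 228 x 20.0 31.0 y -18.0 -16.0
-12 3262 x 20.0 61.0 y -19.0 -7.0
-4 3463 x 22.0 67.0 y -18.0 -3.0
4 6702 x 29.0 73.0 y -17.0 11.0
12 3135 x 36.0 74.0 y -14.0 13.0
20 988 x 41.0 65.0 y -14.0 1.0
28 1137 x 41.0 56.0 y -12.0 11.0
36 1166 x 41.0 56.0 y -12.0 12.0
44 961 x 41.0 56.0 y -12.0 11.0
52 745 x 41.0 55.0 y -12.0 11.0
60 160 x 41.0 48.0 y -11.0 11.0
-1 maxz 60.14774195722032
-20 247 x -33.0 -20.0 y -18.0 -16.0
-12 3479 x -63.0 -20.0 y -19.0 -7.0
-4 3484 x -68.0 -20.0 y -19.0 -3.0
4 6589 x -75.0 -32.0 y -18.0 10.0
12 3194 x -76.0 -38.0 y -15.0 13.0
20 1008 x -68.0 -43.0 y -14.0 0.0
28 1127 x -58.0 -43.0 y -12.0 11.0
36 1159 x -58.0 -43.0 y -12.0 12.0
44 975 x -58.0 -43.0 y -12.0 11.0
52 747 x -57.0 -43.0 y -12.0 11.0
60 158 x -50.0 -43.0 y -11.0 12.0
b1 [436. -80.  50.] [-245.   12.]
b2 [ 428. -191.   50.] [-280.  -94.]
y1 [ 420. -270.   50.] [-307. -168.]
y2 [ 641. -317.   50.] [-104. -268.]
```

```bash
python3 -m crank '{"delta_pos":[[0.022,0.033,0],[0.022,0.033,0],[0.022,0.033,0],[0.022,0.033,0],[0.022,0.033,0],[0.022,0.033,0],[0.022,0.033,0],[0.022,0.033,0]],"twist":[0,0,0,0,0,0,0,0]}' 1
python3 -m crank '{"delta_pos":[[0.022,0.033,0],[0.022,0.033,0],[0.022,0.033,0],[0.022,0.033,0],[0,0,0],[0,0,0]],"twist":[0,0,0,0,0.12,0.12]}'
python3 -c "
from h import *
go(-183,-95,300)"
```

```text
clock: 0.82
position: [407.4, -323.4, 303.8]
ee_rot: [0.567, 0.824, 0.0, -0.0]
contact_force: [1.6, -0.1, 0.4]
gripper_width: 85.4
clock: 1.32
position: [499.9, -193.8, 303.4]
ee_rot: [0.662, 0.749, -0.0, -0.0]
contact_force: [0.4, -0.0, 0.8]
gripper_width: 85.8
clock 1.32 base xy now [-211.3 -113.9] z 303.4 tool delta mm [22.2 25.8  3.4] toolx yaw rel base 83.08 J [-0.07  0.23 -0.21 -0.   -1.13 -1.38] F [ 0.4 -0.   0.8] w 85.8
```

```bash
python3 -m crank '{"delta_pos":[[0,0,0],[0,0,0],[0,0,0],[0,0,0],[0,0,0],[0,0,0],[0,0,0],[0,0,0]],"twist":[-0.12,-0.12,-0.12,-0.12,-0.12,-0.12,-0.12,-0.12]}'
python3 -m crank '{"delta_pos":[[0,0,0],[0,0,0],[0,0,0],[0,0,0],[0,0,0],[0,0,0],[0,0,0]],"twist":[-0.12,-0.12,-0.12,-0.12,-0.12,-0.12,-0.011]}'
python3 -c "
from h import *
go(-183,-95,300)
go(-183,-95,98)"
```

```text
clock: 1.98
position: [498.5, -195.9, 303.6]
ee_rot: [0.238, 0.971, 0.0, -0.0]
contact_force: [-0.5, -0.5, -0.0]
gripper_width: 85.2
clock: 2.57
position: [498.6, -195.9, 303.6]
ee_rot: [-0.123, 0.992, 0.0, -0.0]
contact_force: [0.0, 0.4, 0.6]
gripper_width: 85.4
clock 2.57 base xy now [-213.1 -115.6] z 303.6 tool delta mm [-30.2  20.5   3.6] toolx yaw rel base -179.81 J [-0.07  0.23 -0.21 -0.   -1.13  0.32] F [0.  0.4 0.6] w 85.4
clock 2.57 base xy now [-213.1 -115.6] z 303.6 tool delta mm [-30.3  20.4 205.6] toolx yaw rel base -179.81 J [-0.07  0.23 -0.21 -0.   -1.13  0.32] F [0.  0.4 0.6] w 85.4
```

```bash
python3 -m crank '{"delta_pos":[[-0.015,0.0102,0.02],[-0.015,0.0102,0.035],[0,0,0.038],[0,0,0.038],[0,0,0.019],[0,0,0]],"twist":[0,0,0,0,0,0]}'
python3 - <<'E'
from h import *
go(-183,-95,98)
s=arm.read_state(); p,d=imaging.get_image('wrist'); cv2.imwrite('pics/w1.png',p); np.save('pics/w1.npy',d)
C=cloud('wrist',d,(s['position'],s['ee_rot']))
ok=(d>0)&(C[...,2]>66)&(C[...,2]<74)
w=C[ok]; b=np.array([w2b(q) for q in w]); k=(abs(b[:,0]+96)<30)&(abs(b[:,1]+95)<30); b=b[k]
print(len(b),b.mean(0).round(1),b.min(0).round(1),b.max(0).round(1),w[k][:,2].mean())
E
```

```text
clock: 3.07
position: [519.9, -168.5, 148.9]
ee_rot: [-0.121, 0.993, 0.001, -0.005]
contact_force: [-0.5, 0.2, 0.3]
gripper_width: 85.4
clock 3.07 base xy now [-185.7  -94.2] z 148.9 tool delta mm [-3.3 -1.  50.8] toolx yaw rel base -180.13 J [-0.02  0.42 -0.38 -0.   -0.78  0.26] F [-0.5  0.2  0.3] w 85.4
8381 [-98.7 -97.7] [-119.9 -117.9] [-75.2 -73.9] 69.80334867419262
```

View pics/w1.png

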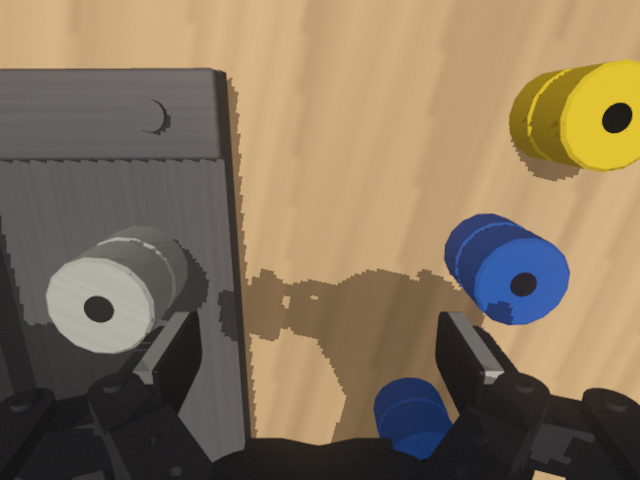

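```bash
python3 -m crank '{"delta_pos":[[0,-0.001,0.025],[0,0,0.024],[0,0,0]],"twist":[0,0,0]}'
python3 - <<'E'
from h import *
go(-123.5,-96,98)
E
```

```text
clock: 3.37
position: [522.0, -169.8, 103.2]
ee_rot: [-0.121, 0.993, 0.001, -0.002]
contact_force: [0.2, -0.3, 0.1]
gripper_width: 85.9
clock 3.37 base xy now [-184.  -96.] z 103.2 tool delta mm [-60.5   0.    5. ] toolx yaw rel base -180.07 J [-0.02  0.49 -0.41 -0.   -0.67  0.26] F [ 0.2 -0.3  0.1] w 85.9
```

```bash
python3 -m crank '{"delta_pos":[[-0.004,0,0],[-0.005,0,0],[-0.005,0,0],[-0.005,0,0],[-0.005,0,0],[-0.005,0,0],[-0.005,0,0],[-0.004,0,0]],"twist":[0,0,0,0,0,0,0,0]}'
python3 - <<'E'
from h import *
go(-123.5,-96,98)
s=arm.read_state(); p,d=imaging.get_image('wrist'); cv2.imwrite('pics/w2.png',p); np.save('pics/w2.npy',d)
C=cloud('wrist',d,(s['position'],s['ee_rot']))
ok=(d>0)&(C[...,2]>62)&(C[...,2]<76)
w=C[ok]; b=np.array([w2b(q) for q in w]); k=(abs(b[:,0]+75)<40)&(abs(b[:,1]+95)<30); b=b[k]
if len(b): print(len(b),b.mean(0).round(1),b.min(0).round(1),b.max(0).round(1),np.percentile(w[k][:,2],[5,50,95]))
E
```

```text
clock: 4.03
position: [560.7, -160.5, 105.1]
ee_rot: [-0.122, 0.992, -0.0, 0.0]
contact_force: [-1.1, 0.0, 0.4]
gripper_width: 85.1
clock 4.03 base xy now [-144.2  -96.3] z 105.1 tool delta mm [-20.7   0.2   7.1] toolx yaw rel base -179.93 J [-0.    0.53 -0.33  0.   -0.71  0.25] F [-1.1  0.   0.4] w 85.1
10912 [ -72.7 -104.1] [-101.9 -116.8] [-44.6 -86.3] [63.63172145 69.7617582  72.66885914]
```

View pics/w2.png

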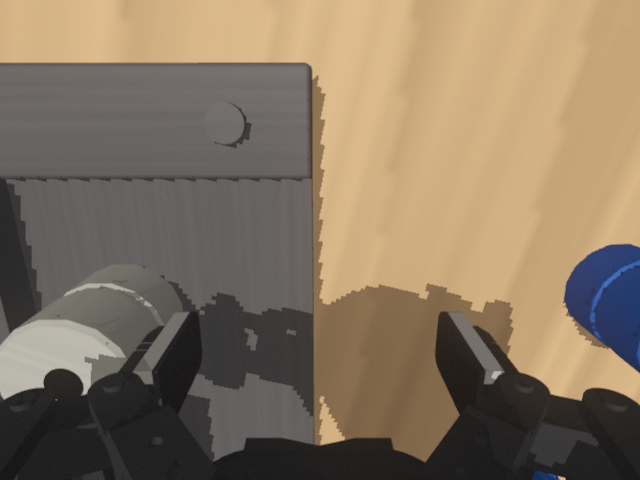

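```bash
python3 -m crank '{"delta_pos":[[0.003,0,0.0],[0,0,0.006],[-0.003,0,0],[-0.004,0,0],[-0.004,0,0],[-0.003,0,0],[-0.003,0,0],[-0.002,0,0]],"twist":[0,0,0,0,0,0,0,0]}'
python3 - <<'E'
from h import *
go(-123.5,-96,98)
E
```

```text
clock: 4.75
position: [575.9, -156.6, 98.8]
ee_rot: [-0.122, 0.992, -0.0, -0.0]
contact_force: [-2.3, -0.7, -0.9]
gripper_width: 85.4
clock 4.75 base xy now [-128.6  -96.2] z 98.8 tool delta mm [-5.1  0.2  0.8] toolx yaw rel base -179.94 J [ 0.01  0.55 -0.3   0.   -0.72  0.24] F [-2.3 -0.7 -0.9] w 85.4
```

```bash
for i in 1; do python3 -m crank '{"delta_pos":[[-0.0015,0,0.0],[-0.0015,0,0]],"twist":[0,0]}'; done
python3 -m crank '{"delta_pos":[[-0.001,0,0.0],[-0.001,0,0]],"twist":[0,0]}'
python3 - <<'E'
from h import *
go(-123.5,-96,98)
E
```

```text
clock: 4.92
position: [578.5, -156.0, 98.9]
ee_rot: [-0.122, 0.993, 0.0, -0.0]
contact_force: [-0.9, 0.4, -0.8]
gripper_width: 85.3
clock: 5.08
position: [580.3, -155.5, 98.9]
ee_rot: [-0.122, 0.993, 0.0, -0.0]
contact_force: [-2.9, -1.3, 1.9]
gripper_width: 85.1
clock 5.08 base xy now [-124.   -96.2] z 98.9 tool delta mm [-0.5  0.2  0.9] toolx yaw rel base -179.95 J [ 0.01  0.56 -0.29 -0.   -0.73  0.24] F [-2.9 -1.3  1.9] w 85.1
```

```bash
python3 -m crank '{"delta_pos":[[-0.001,0,0.0],[-0.001,0,0]],"twist":[0,0]}'
python3 -m crank '{"delta_pos":[[-0.001,0,0.0],[0,0,0]],"twist":[0,0]}'

```

```text
clock: 5.25
position: [580.7, -155.4, 98.8]
ee_rot: [-0.122, 0.993, 0.0, -0.002]
contact_force: [-7.3, -1.3, 3.9]
gripper_width: 85.4
clock: 5.42
position: [580.9, -155.3, 98.6]
ee_rot: [-0.122, 0.993, 0.0, -0.003]
contact_force: [-5.8, -2.6, 2.4]
gripper_width: 85.4
```

```bash
python3 -m crank '{"delta_pos":[[0.007,0,0],[0.008,0,0],[0,-0.013,0],[0,-0.014,0],[0,-0.013,0],[0,0,0]],"twist":[0,0,0,0,0,0]}'
python3 - <<'E'
from h import *
go(-113,-136,98)
s=arm.read_state(); p,d=imaging.get_image('wrist'); cv2.imwrite('pics/w3.png',p); np.save('pics/w3.npy',d)
p,d=imaging.get_image('scene'); cv2.imwrite('pics/s3.png',cv2.resize(p[180:370,230:440],None,fx=3,fy=3)); np.save('pics/s3.npy',d)
C=cloud('scene',d)
ok=(d>0)&(C[...,2]>67)&(C[...,2]<73)
w=C[ok]; b=np.array([w2b(q) for q in w]); k=(abs(b[:,0]+45)<40)&(abs(b[:,1]+96)<30); b=b[k]
if len(b): print(len(b),b.mean(0).round(1),b.min(0).round(1),b.max(0).round(1),np.percentile(w[k][:,2],[5,50,95]))
E
```

```text
clock: 5.92
position: [579.8, -200.0, 99.2]
ee_rot: [-0.121, 0.993, -0.001, 0.001]
contact_force: [0.8, 0.2, 0.3]
gripper_width: 85.4
clock 5.92 base xy now [-135.2 -139.3] z 99.2 tool delta mm [-22.2   3.3   1.2] toolx yaw rel base -180.08 J [-0.07  0.57 -0.26  0.   -0.74  0.31] F [0.8 0.2 0.3] w 85.4
217 [-47.2 -95.6] [ -68.2 -117. ] [-26.1 -72.5] [67.97681036 70.6054475  72.41021596]
```

View pics/w3.png

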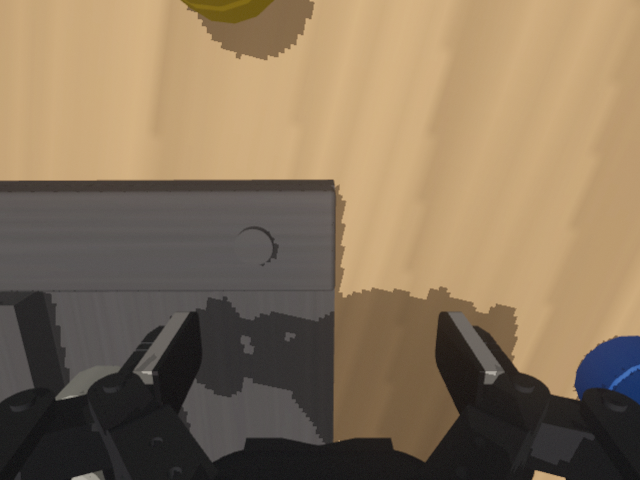

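View pics/s3.png

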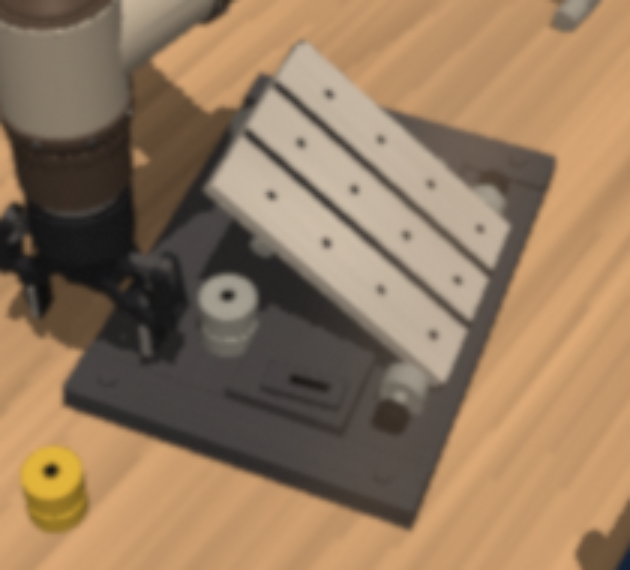

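```bash
python3 -m crank '{"delta_pos":[[-0.007,0,0],[-0.008,0,0],[-0.007,0,0.001],[0,0.006,0],[0,0.004,0],[0,0.004,0]],"twist":[0,0,0,0,0,0]}'
python3 - <<'E'
from h import *
go(-113,-70,98)
E
python3 -m crank '{"delta_pos":[[0,0.004,0],[0,0.004,0],[0,0.004,0],[0,0.004,0]],"twist":[0,0,0,0]}'
python3 - <<'E'
from h import *
go(-113,-70,98)
E
```

```text
clock: 6.52
position: [596.1, -177.4, 97.6]
ee_rot: [-0.122, 0.992, 0.0, -0.0]
contact_force: [-0.7, 0.4, 0.1]
gripper_width: 85.5
clock 6.52 base xy now [-114.  -121.3] z 97.6 tool delta mm [-1.1 51.3 -0.4] toolx yaw rel base -179.91 J [-0.03  0.59 -0.23 -0.   -0.75  0.28] F [-0.7  0.4  0.1] w 85.5
clock: 6.85
position: [591.8, -162.6, 97.9]
ee_rot: [-0.122, 0.993, 0.0, -0.001]
contact_force: [-1.5, -2.0, 0.1]
gripper_width: 85.3
clock 6.85 base xy now [-114.6 -105.9] z 97.9 tool delta mm [-1.6 35.9 -0.1] toolx yaw rel base -179.96 J [-0.    0.58 -0.25  0.   -0.74  0.25] F [-1.5 -2.   0.1] w 85.3
```

```bash
python3 -m crank '{"delta_pos":[[-0.001,0.004,0],[0,0.004,0],[0,0.004,0],[0,0.004,0],[0,0.004,0],[0,0.003,0],[0,0.003,0]],"twist":[0,0,0,0,0,0,0]}'
python3 - <<'E'
from h import *
go(-113,-70,98)
s=arm.read_state(); p,d=imaging.get_image('wrist'); cv2.imwrite('pics/w4.png',p); np.save('pics/w4.npy',d)
p,d=imaging.get_image('scene'); cv2.imwrite('pics/s4.png',cv2.resize(p[180:370,230:440],None,fx=3,fy=3)); np.save('pics/s4.npy',d)
C=cloud('scene',d)
ok=(d>0)&(C[...,2]>67)&(C[...,2]<73)
w=C[ok]; b=np.array([w2b(q) for q in w]); k=(abs(b[:,0]+45)<40)&(abs(b[:,1]+56)<40); b=b[k]
if len(b): print(len(b),b.mean(0).round(1),b.min(0).round(1),b.max(0).round(1),np.percentile(w[k][:,2],[5,50,95]))
E
```

```text
clock: 7.43
position: [587.1, -136.9, 97.9]
ee_rot: [-0.122, 0.992, 0.0, 0.0]
contact_force: [-0.7, -1.5, 0.0]
gripper_width: 85.9
clock 7.43 base xy now [-112.9  -79.8] z 97.9 tool delta mm [ 0.1  9.8 -0.1] toolx yaw rel base -179.93 J [ 0.04  0.56 -0.28 -0.   -0.73  0.21] F [-0.7 -1.5  0. ] w 85.9
103 [-41.4 -62.1] [-70.9 -91.8] [-26.2 -37.5] [67.64841776 70.43647374 72.3208827 ]
```

View pics/w4.png

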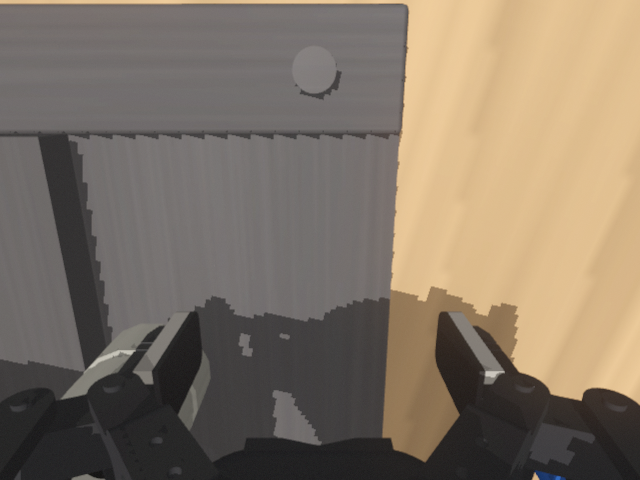

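View pics/s4.png

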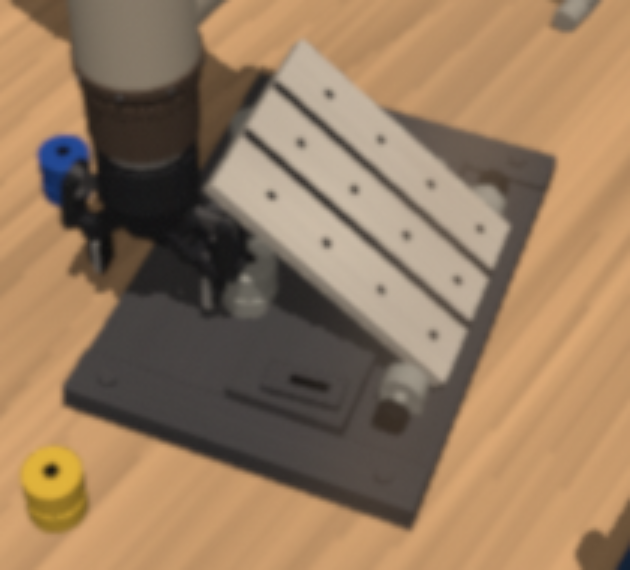

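```bash
python3 - <<'E'
from h import *
s=arm.read_state(); d=np.load('pics/w4.npy'); C=cloud('wrist',d,(s['position'],s['ee_rot']))
for uv in ((205,370),(207,385),(206,400),(200,425),(110,345),(100,370),(150,330)):
    q=C[uv[1],uv[0]]; print(uv,w2b(q).round(1),q[2].round(1))
m=(d>0)&(C[...,2]>24)&(C[...,2]<68)
v,u=np.nonzero(m); w=C[m]; b=np.array([w2b(q) for q in w])
k=(b[:,0]<-30)&(b[:,0]>-90)&(b[:,1]>-90)&(b[:,1]<-30)
p=cv2.imread('pics/w4.png'); br=p[v,u].min(1)>75
for z in range(25,66,8):
    kk=k&br&(abs(w[:,2]-z)<4); print(z,kk.sum(),b[kk].min(0).round(1) if kk.any() else '',b[kk].max(0).round(1) if kk.any() else '')
    if kk.sum()>8:
        q=b[kk]; A=np.c_[2*q,np.ones(len(q))]; c=np.linalg.lstsq(A,(q**2).sum(1),rcond=None)[0]; print('   circ',c[:2].round(1),np.sqrt(c[2]+c[:2]@c[:2]).round(1))
E
```

```text
(205, 370) [-66.6 -58.2] 28.7
(207, 385) [-67.1 -51.7] 29.5
(206, 400) [-62.7 -36.1] 19.3
(200, 425) [-59.3 -23.7] 20.5
(110, 345) [-33.7 -73.4] 34.7
(100, 370) [-40.1 -76. ] 53.7
(150, 330) [-46.8 -76.5] 28.9
25 341 [-67.3 -77.2] [-30.4 -42.7]
   circ [-45.4 -55. ] 21.5
33 534 [-67.3 -77.4] [-30.9 -43.4]
   circ [-45.4 -54.9] 21.6
41 830 [-67.2 -77.1] [-30.2 -41.9]
   circ [-45.6 -55.3] 21.0
49 511 [-67.3 -88.6] [-30.7 -50. ]
   circ [-51.8 -64.5] 16.7
57 539 [-67.4 -88.3] [-30.1 -51.9]
   circ [-50.5 -63.8] 17.0
65 185 [-60.3 -88.4] [-31.2 -71.2]
   circ [ -23.6 -114.9] 42.5
```

```bash
python3 - <<'E'
from h import *
s=arm.read_state(); d=np.load('pics/s4.npy'); C=cloud('scene',d); t=w2b(s['position']); print(t,s['position'][2])
m=(d>0)&(C[...,2]>60)&(C[...,2]<320); w=C[m]; b=np.c_[np.array([w2b(q) for q in w])-t,w[:,2]]
k=(np.hypot(b[:,0],b[:,1])<110); b=b[k]
for z in range(65,320,12):
    q=b[abs(b[:,2]-z)<6]; 
    # exclude plate points: plate surface line
    xb=q[:,0]+t[0]; zp=35+ (100-xb)*np.tan(.642); q=q[(q[:,2]>zp+40)|(xb<-69)]
    if len(q): print(z,len(q),'x',q[:,0].min().round(0),q[:,0].max().round(0),np.percentile(q[:,0],97).round(0),'y',q[:,1].min().round(0),q[:,1].max().round(0))
# plate edge points near
w2=C[(d>0)&(C[...,2]>150)&(C[...,2]<185)]; bb=np.array([w2b(q) for q in w2]); kk=(bb[:,0]>-75)&(bb[:,0]<-40)&(bb[:,1]>-40)&(bb[:,1]<90)
print('plate edge min x',bb[kk].min(0),np.percentile(bb[kk][:,0],[1,5]), w2[kk][:,2].max())
E
```

```text
[-112.45423261  -79.67170725] 98.07211918190075
65 28 x -59.0 42.0 42.0 y -14.0 9.0
77 24 x -62.0 43.0 42.0 y -13.0 2.0
89 86 x -76.0 43.0 42.0 y -15.0 13.0
101 147 x -76.0 43.0 41.0 y -19.0 13.0
113 121 x -76.0 39.0 36.0 y -20.0 12.0
125 126 x -72.0 42.0 35.0 y -22.0 -2.0
137 164 x -69.0 43.0 41.0 y -21.0 11.0
149 44 x -68.0 36.0 36.0 y -34.0 10.0
161 112 x -28.0 36.0 36.0 y -40.0 8.0
173 134 x -33.0 36.0 35.0 y -40.0 10.0
185 136 x -29.0 36.0 35.0 y -41.0 14.0
197 217 x -34.0 36.0 35.0 y -39.0 17.0
209 28 x -26.0 36.0 35.0 y -40.0 8.0
221 152 x -33.0 38.0 38.0 y -42.0 8.0
233 161 x -34.0 38.0 37.0 y -42.0 10.0
245 153 x -33.0 38.0 38.0 y -42.0 13.0
257 133 x -35.0 40.0 38.0 y -43.0 8.0
269 149 x -33.0 41.0 39.0 y -43.0 15.0
281 233 x -44.0 44.0 42.0 y -47.0 25.0
293 202 x -32.0 50.0 40.0 y -45.0 100.0
305 231 x -37.0 57.0 52.0 y -44.0 95.0
317 220 x -32.0 59.0 56.0 y -45.0 94.0
plate edge min x [-69.52982568 -39.76367413] [-68.13214893 -65.04846567] 181.13621614428507
```

```bash
python3 - <<'E'
from h import *
for f,t,tz in (('s3',np.array([-135.2,-139.3]),99.2),('s4',np.array([-112.5,-79.7]),98)):
    d=np.load(f'pics/{f}.npy'); C=cloud('scene',d)
    m=(d>0)&(C[...,2]>90)&(C[...,2]<200); w=C[m]; b=np.c_[np.array([w2b(q) for q in w])-t,w[:,2]-tz]
    b=b[(abs(b[:,1])<30)]
    for lo in (-80,-75,-70,-65,-60,-55,-50,-45,40,45,50,55,60,65,70,75):
        q=b[(b[:,0]>=lo)&(b[:,0]<lo+5)]
        if len(q): print(f,lo,len(q),'toolheight max',np.sort(q[:,2])[-4:].round(0),q[:,1].min().round(0),q[:,1].max().round(0))
E
```

```text
s3 -80 1 toolheight max [-9.] -11.0 -11.0
s3 -75 19 toolheight max [31. 34. 38. 40.] -14.0 -11.0
s3 -70 51 toolheight max [45. 45. 46. 47.] -15.0 12.0
s3 -65 79 toolheight max [47. 48. 48. 49.] -13.0 12.0
s3 -60 50 toolheight max [44. 45. 45. 45.] -13.0 11.0
s3 -55 30 toolheight max [42. 43. 43. 45.] -13.0 8.0
s3 -50 16 toolheight max [40. 42. 43. 44.] -13.0 9.0
s3 -45 13 toolheight max [ 8.  8. 31. 38.] -15.0 1.0
s3 40 41 toolheight max [43. 43. 43. 44.] -13.0 9.0
s3 45 24 toolheight max [43. 44. 44. 44.] -14.0 3.0
s3 50 22 toolheight max [44. 45. 46. 48.] -12.0 4.0
s3 55 39 toolheight max [46. 46. 47. 47.] -13.0 10.0
s3 60 57 toolheight max [47. 47. 47. 48.] -14.0 13.0
s3 65 110 toolheight max [44. 45. 46. 46.] -16.0 14.0
s3 70 21 toolheight max [ 8. 11. 13. 20.] -13.0 11.0
s4 -80 5 toolheight max [-4. -0.  2. 10.] -13.0 -9.0
s4 -75 11 toolheight max [10. 13. 18. 23.] -13.0 -9.0
s4 -70 48 toolheight max [45. 46. 46. 46.] -16.0 10.0
s4 -65 73 toolheight max [47. 47. 48. 48.] -15.0 11.0
s4 -60 48 toolheight max [45. 45. 46. 48.] -14.0 10.0
s4 -55 28 toolheight max [43. 43. 44. 45.] -15.0 10.0
s4 -50 14 toolheight max [41. 42. 42. 44.] -15.0 -0.0
s4 -45 12 toolheight max [35. 39. 39. 43.] -16.0 2.0
s4 40 35 toolheight max [71. 72. 72. 72.] -14.0 27.0
s4 45 42 toolheight max [77. 77. 78. 80.] -13.0 28.0
s4 50 63 toolheight max [82. 82. 83. 84.] -12.0 28.0
s4 55 77 toolheight max [79. 79. 80. 80.] -15.0 29.0
s4 60 89 toolheight max [77. 77. 77. 78.] -15.0 27.0
s4 65 142 toolheight max [72. 72. 72. 74.] -14.0 28.0
s4 70 69 toolheight max [67. 68. 68. 70.] -13.0 29.0
s4 75 43 toolheight max [63. 64. 65. 65.] -6.0 30.0
```

```bash
python3 - <<'E'
from h import *
d=np.load('pics/wrist0.npy'); C=cloud('wrist',d,(np.zeros(3),[0,0,0,1])); P=C[(d>0)&(d<190)]
for z in (28,34,40,46,52,57):
    q=P[(abs(P[:,2]-z)<3)&(P[:,0]<0)]
    print(z,[(x,q[(abs(q[:,0]-x)<1)][:,1].min().round(0)) for x in range(-58,-42,2) if (abs(q[:,0]-x)<1).any()])
E
```

```text
28 [(-56, np.float64(-9.0)), (-54, np.float64(-9.0)), (-52, np.float64(-9.0)), (-50, np.float64(-13.0)), (-48, np.float64(-13.0)), (-46, np.float64(-13.0)), (-44, np.float64(-13.0))]
34 [(-56, np.float64(-9.0)), (-54, np.float64(-9.0)), (-52, np.float64(-9.0)), (-50, np.float64(-13.0)), (-48, np.float64(-13.0)), (-46, np.float64(-13.0)), (-44, np.float64(-13.0))]
40 [(-56, np.float64(-9.0)), (-54, np.float64(-9.0)), (-52, np.float64(-9.0)), (-50, np.float64(-13.0)), (-48, np.float64(-13.0)), (-46, np.float64(-13.0)), (-44, np.float64(-13.0))]
46 [(-56, np.float64(-9.0)), (-54, np.float64(-9.0)), (-52, np.float64(-9.0)), (-50, np.float64(-13.0)), (-48, np.float64(-13.0)), (-46, np.float64(-13.0)), (-44, np.float64(-13.0))]
52 [(-56, np.float64(-8.0)), (-54, np.float64(-9.0)), (-52, np.float64(-9.0)), (-50, np.float64(-12.0)), (-48, np.float64(-13.0)), (-46, np.float64(-13.0)), (-44, np.float64(-13.0))]
57 [(-50, np.float64(-12.0)), (-48, np.float64(-13.0)), (-46, np.float64(-13.0)), (-44, np.float64(-13.0))]
```

```bash
python3 -m crank '{"delta_pos":[[-0.001,0.003,0],[0,0.004,0.001],[0,0.004,0],[0,0.003,0],[0,0.002,0],[0,0.002,0],[0,0.002,0],[0,0.002,0]],"twist":[0,0,0,0,0,0,0,0]}'
python3 -c "
from h import *
go(-112,-60,97)"
python3 -m crank '{"delta_pos":[[0,0.002,0],[0,0.002,0],[0,0.002,0],[0,0.002,0]],"twist":[0,0,0,0]}'
python3 -c "
from h import *
go(-112,-60,97)"
```

```text
clock: 8.2
position: [582.8, -115.6, 97.0]
ee_rot: [-0.122, 0.993, -0.0, 0.0]
contact_force: [0.3, -1.7, 0.1]
gripper_width: 85.2
clock 8.2 base xy now [-112.   -58.1] z 97.0 tool delta mm [ 0.  -1.9 -0. ] toolx yaw rel base -179.94 J [ 0.08  0.55 -0.31  0.   -0.71  0.17] F [ 0.3 -1.7  0.1] w 85.2
clock: 8.53
position: [580.9, -107.8, 96.9]
ee_rot: [-0.122, 0.993, -0.0, 0.0]
contact_force: [-0.6, -1.3, 0.6]
gripper_width: 85.3
clock 8.53 base xy now [-111.9  -50.1] z 96.9 tool delta mm [ 0.1 -9.9 -0.1] toolx yaw rel base -179.94 J [ 0.09  0.55 -0.31  0.   -0.71  0.15] F [-0.6 -1.3  0.6] w 85.3
```

```bash
for k in 1; do python3 -m crank '{"delta_pos":[[0,0.002,0],[0,0.002,0],[0,0.002,0]],"twist":[0,0,0]}' | grep -E "pos|force"; done
python3 -m crank '{"delta_pos":[[0,0.002,0],[0,0.002,0],[0,0.002,0]],"twist":[0,0,0]}' | grep -E "pos|force"
python3 -c "
from h import *
go(-112,-60,97)"
```

```text
position: [579.4, -102.0, 96.9]
contact_force: [-1.1, -1.5, 1.1]
position: [578.0, -96.0, 96.9]
contact_force: [-0.2, -0.7, 0.7]
clock 9.03 base xy now [-111.9  -37.9] z 96.9 tool delta mm [  0.1 -22.1  -0.1] toolx yaw rel base -179.93 J [ 0.11  0.54 -0.33 -0.   -0.7   0.13] F [-0.2 -0.7  0.7] w 85.6
```

```bash
cat > sp.py <<'E'
import sys
from h import *
def spacer(y0,tag):
    s=arm.read_state(); p,d=imaging.get_image('wrist'); cv2.imwrite(f'pics/{tag}.png',p); np.save(f'pics/{tag}.npy',d)
    C=cloud('wrist',d,(s['position'],s['ee_rot']))
    m=(d>0)&(C[...,2]>22)&(C[...,2]<45)&(p.min(2)>75); w=C[m]; b=np.array([w2b(q) for q in w])
    k=(abs(b[:,0]+45)<30)&(abs(b[:,1]-y0)<40); b=b[k]
    if len(b)<10: print('few',len(b)); return
    f=lambda q:np.linalg.lstsq(np.c_[2*q,np.ones(len(q))],(q**2).sum(1),rcond=None)[0]
    for _ in range(4):
        c=f(b); r=np.sqrt(c[2]+c[:2]@c[:2]); e=np.hypot(*(b-c[:2]).T)-r; b=b[abs(e)<max(2,2*e.std())]
    print('spacer',c[:2].round(1),'r',r.round(1),len(b))
spacer(float(sys.argv[1]),sys.argv[2])
E
python3 sp.py -13 w5
```

```text
spacer [-46.5 -15.3] r 21.0 2043
```

View pics/w5.png

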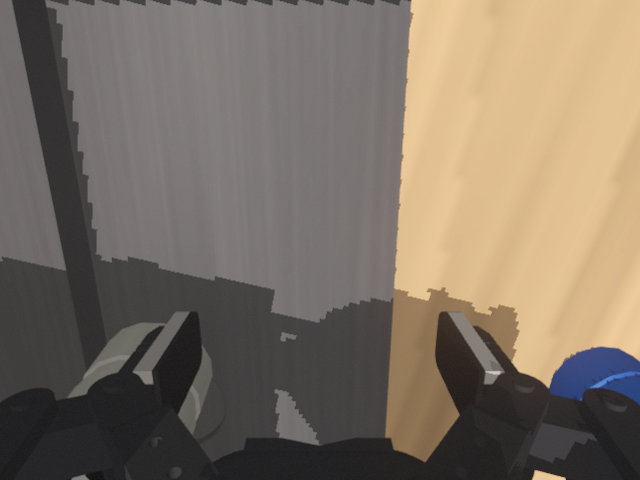

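```bash
python3 - <<'E'
from h import *
p=cv2.imread('pics/w5.png')[370:450,150:300].astype(float); p=np.clip(p*2.5-40,0,255).astype(np.uint8)
cv2.imwrite('pics/w5c.png',cv2.resize(p,None,fx=5,fy=5,interpolation=cv2.INTER_CUBIC))
s=arm.read_state()
for uv in ((222,408),(216,422),(205,435),(198,440)): print(w2b(ray('wrist',uv,20,(s['position'],s['ee_rot']))))
E
```

```text
[-69.50651921   8.59313831]
[-66.32006132  16.09354375]
[-60.85143055  23.23413977]
[-57.46457725  26.02780376]
```

View pics/w5c.png

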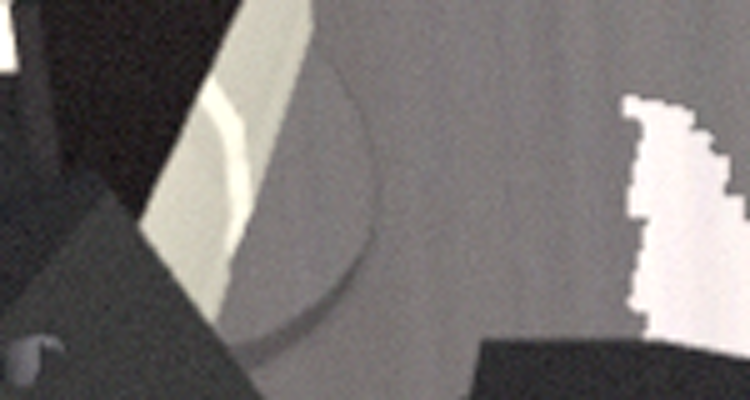

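```bash
python3 - <<'E'
from h import *
from scipy.optimize import least_squares
s=arm.read_state()
q=np.array([w2b(ray('wrist',(150+a/5,370+b/5),20,(s['position'],s['ee_rot']))) for a,b in ((335,70),(360,115),(375,160),(380,205),(365,255))])
print(q.round(1))
print(least_squares(lambda c:np.hypot(*(q-c).T)-24,[-45,0]).x)
E
```

```text
[[-68.2  -3.8]
 [-70.1   0.8]
 [-71.    5.4]
 [-71.2  10.2]
 [-69.5  15.5]]
[-47.07392451   7.41875758]
```

```bash
python3 -m crank '{"delta_pos":[[0,0.002,0],[0,0.002,0],[0,0.002,0],[0,0.002,0],[0,0.002,0],[0,0.002,0],[0,0.002,0],[0,0.002,0]],"twist":[0,0,0,0,0,0,0,0]}' | grep -E "pos|force"
python3 -m crank '{"delta_pos":[[0,0.0015,0],[0,0.0015,0]],"twist":[0,0]}' | grep -E "pos|force"
python3 -m crank '{"delta_pos":[[0,0.0015,0],[0,0.0015,0]],"twist":[0,0]}' | grep -E "pos|force"
python3 -c "
from h import *
go(-112,-15,97)"
python3 sp.py 7 w6
```

```text
position: [573.9, -80.7, 96.9]
contact_force: [-0.0, -0.5, 0.9]
position: [573.3, -77.8, 96.9]
contact_force: [-0.7, -1.2, 0.7]
position: [572.6, -75.0, 96.9]
contact_force: [1.0, -2.5, 0.8]
clock 10.08 base xy now [-112.   -16.2] z 96.9 tool delta mm [-0.   1.2 -0.1] toolx yaw rel base -179.95 J [ 0.15  0.53 -0.35  0.   -0.69  0.09] F [ 1.  -2.5  0.8] w 85.7
spacer [-46.5   9. ] r 21.3 1734
```

View pics/w6.png

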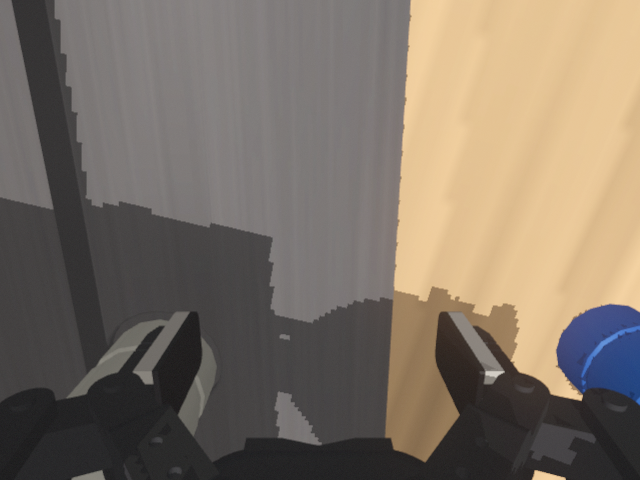

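```bash
python3 - <<'E'
from h import *
p=np.vstack([np.hstack([cv2.imread(f'pics/{n}.png')[300:450,60:260]]) for n in ('w5','w6')]).astype(float); p=np.clip(p*2-30,0,255).astype(np.uint8)
a,b=p[:150],p[150:]; cv2.imwrite('pics/w6c.png',cv2.resize(np.hstack([a,b]),None,fx=2,fy=2*1.5,interpolation=cv2.INTER_CUBIC))
E
python3 -m crank '{"delta_pos":[[0,0.001,0],[0,0.001,0]],"twist":[0,0]}' | grep -E "pos|force"
python3 -m crank '{"delta_pos":[[0,0.001,0],[0,0.001,0]],"twist":[0,0]}' | grep -E "pos|force"
```

```text
position: [572.2, -73.6, 97.3]
contact_force: [-1.4, -5.7, 1.7]
position: [571.6, -72.1, 97.4]
contact_force: [-1.0, -7.4, 2.9]
```

View pics/w6c.png

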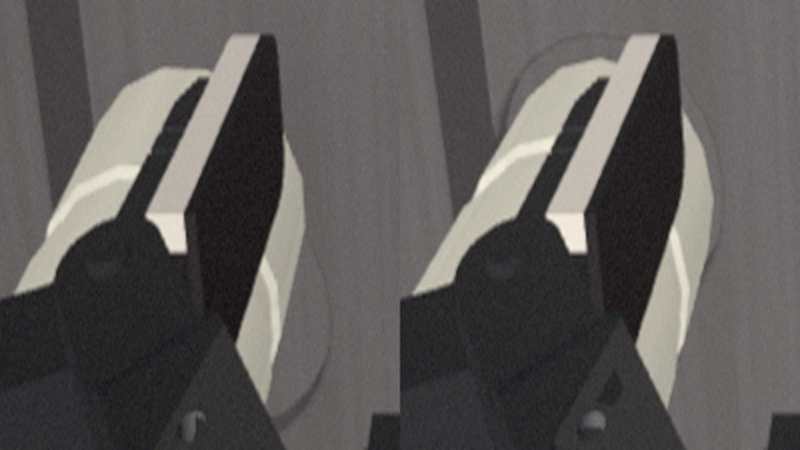

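```bash
python3 -m crank '{"delta_pos":[[0,-0.004,0],[0,-0.008,0],[0.0,0,0]],"twist":[0,0,0]}' | grep -E "pos|force"
python3 -c "
from h import *
go(-112,-15,97)"
python3 sp.py 7 w7
python3 - <<'E'
from h import *
p=cv2.imread('pics/w7.png')[300:450,60:260].astype(float); p=np.clip(p*2-30,0,255).astype(np.uint8)
cv2.imwrite('pics/w7c.png',cv2.resize(p,None,fx=4,fy=4,interpolation=cv2.INTER_CUBIC))
p,d=imaging.get_image('scene'); cv2.imwrite('pics/s7.png',cv2.resize(p[180:370,230:440],None,fx=3,fy=3)); np.save('pics/s7.npy',d)
E
```

```text
position: [575.3, -83.4, 97.0]
contact_force: [-0.8, 0.9, 0.3]
clock 10.72 base xy now [-111.5  -25. ] z 97.0 tool delta mm [ 0.5 10.  -0. ] toolx yaw rel base -179.96 J [ 0.13  0.54 -0.34 -0.   -0.69  0.11] F [-0.8  0.9  0.3] w 85.4
spacer [-46.2   9.1] r 21.5 1355
```

View pics/w7c.png

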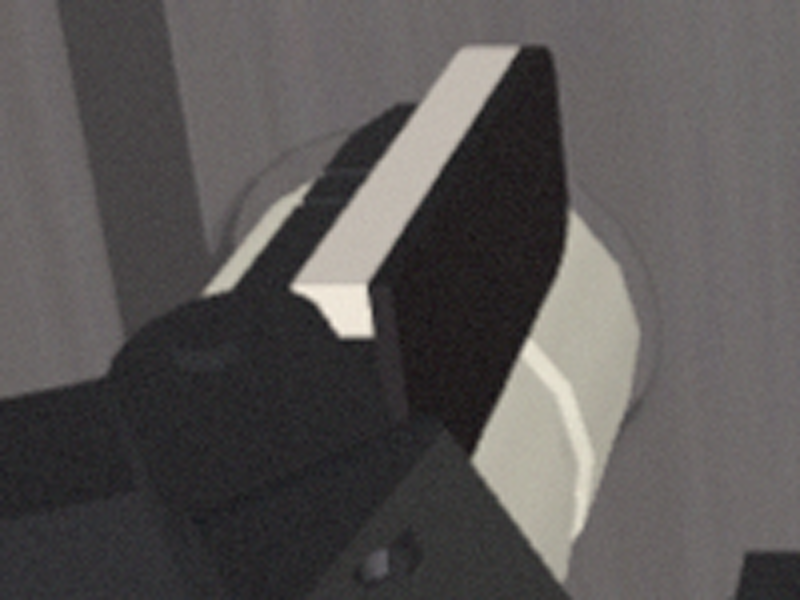

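View pics/s7.png

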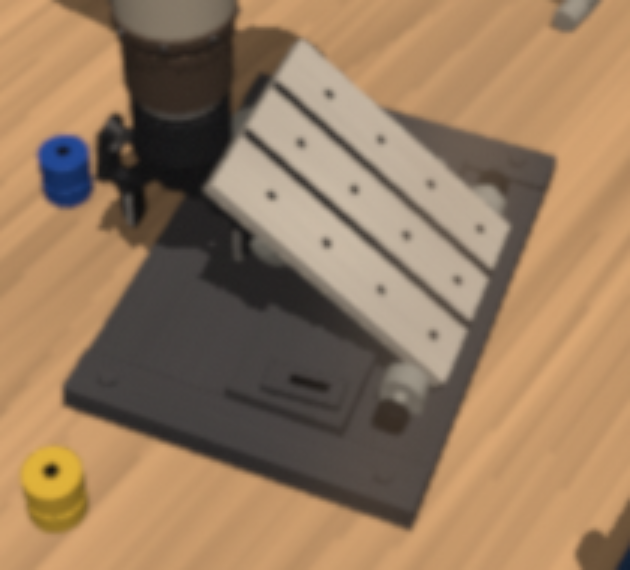

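```bash
python3 - <<'E'
from h import *
q=arm.read_state()['ee_rot']
for n,pos in (('w5',(578.0,-96.0,96.9)),('w6',(572.6,-75.0,96.9)),('w7',(575.3,-83.4,97.0))):
    d=np.load(f'pics/{n}.npy'); p=cv2.imread(f'pics/{n}.png'); C=cloud('wrist',d,(np.array(pos),q))
    # bright line on right of finger, cols 185..215 rows 380..440
    sub=p[370:440,180:220].min(2).astype(int); 
    res=[]
    for v in range(375,438):
        r=p[v,185:215].min(1).astype(int); 
        u=185+r.argmax()
        if r.max()>150: res.append((u,v,*C[v,u].round(1)))
    z=np.array([x[4] for x in res]); print(n,len(res),np.median(z) if len(z) else '',z[:3],z[-3:])
E
```

```text
w5 0  [] []
w6 0  [] []
w7 0  [] []
```

```bash
python3 - <<'E'
from h import *
q=arm.read_state()['ee_rot']
for n,pos in (('w4',(587.1,-136.9,97.9)),('w5',(578.0,-96.0,96.9)),('w6',(572.6,-75.0,96.9)),('w7',(575.3,-83.4,97.0))):
    d=np.load(f'pics/{n}.npy'); p=cv2.imread(f'pics/{n}.png').astype(float).min(2); C=cloud('wrist',d,(np.array(pos),q))
    th=cv2.morphologyEx(p,cv2.MORPH_TOPHAT,np.ones((9,9)))
    m=np.zeros_like(p,bool); m[340:445,80:225]=True
    B=C-np.array([*b2w(-45,0),0]); b=np.stack([np.cos(YAW)*B[...,0]+np.sin(YAW)*B[...,1],-np.sin(YAW)*B[...,0]+np.cos(YAW)*B[...,1]],-1)
    m&=(th>15)&(d>0)&(abs(b[...,0])<26)&(C[...,2]>15)&(C[...,2]<75)
    m[:, :]&=~((np.arange(640)[None]<202)&(np.arange(640)[None]>140))|(np.arange(480)[:,None]>395)
    z=C[...,2][m]; print(n,m.sum(),np.percentile(z,[10,50,90]).round(1))
    h=np.histogram(z,bins=np.arange(18,74,3)); print(h[0])
E
```

```text
w4 456 [26.7 42.6 51.8]
[  2  12  37  11   0   3  10  55 246  16  14  18   6  12   4   1   0   4]
w5 329 [26.3 44.5 57.5]
[  0   3  38   7   0   0   0  22 132  47   6  20  17  14   2   1   3   1]
w6 442 [21.8 38.4 59. ]
[ 37  11   0   0   0   0 185   2   2  13  30  41  48  33  14   2   2   2]
w7 381 [19.7 34.8 51.1]
[ 56  34  22  29  25  25 114   2   5  10  11  12   1   0   0   2   4   3]
```

```bash
python3 -m crank '{"delta_pos":[[0.006,-0.001,0],[0.012,0,0],[0.012,0,0],[0.010,0,0],[0,0,0]],"twist":[0,0,0,0,0]}' | grep -E "pos|force"
python3 sp.py 9 w8
python3 -m crank '{"delta_pos":[[0,0,-0.03],[0,0,-0.035],[0,0,-0.035],[0,0,-0.035],[0,0,-0.03]],"twist":[0,0,0,0,0]}' | grep -E "pos|force"
python3 - <<'E'
from h import *
go(-20,0,260)
for n in ('top','scene'):
    p,d=imaging.get_image(n); np.save(f'pics/{n}9.npy',d); cv2.imwrite(f'pics/{n}9.png',p)
E
```

```text
position: [533.6, -93.7, 96.7]
contact_force: [-0.8, -0.6, -0.6]
spacer [-47.1   7.2] r 19.6 3491
position: [536.8, -93.3, 264.9]
contact_force: [0.5, 0.4, 0.2]
clock 11.7 base xy now [-151.1  -25.3] z 264.9 tool delta mm [-131.2   25.1    5.3] toolx yaw rel base -179.9 J [ 0.13  0.28 -0.25  0.   -1.04  0.12] F [0.5 0.4 0.2] w 85.5
```

View pics/w8.png

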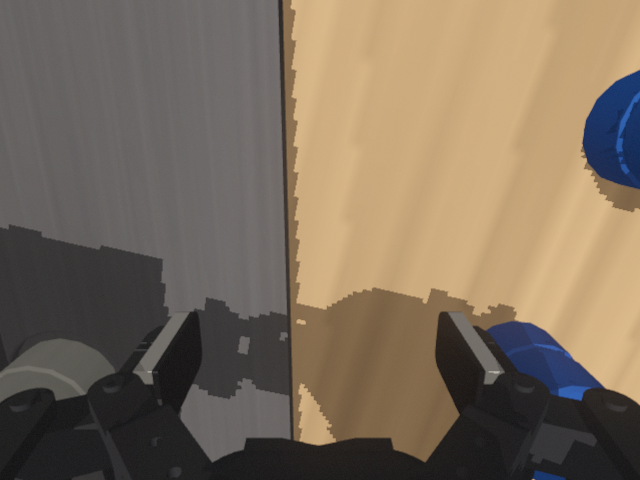

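View pics/scene9.png

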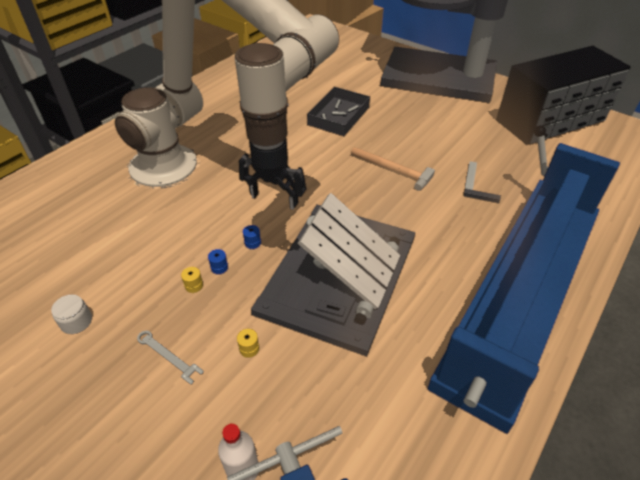

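```bash
python3 -m crank '{"delta_pos":[[-0.028,0.005,0],[-0.028,0.005,0],[-0.028,0.005,0],[-0.024,0.006,0],[-0.022,0.006,0],[0,0,0],[0,0,0],[0,0,0]],"twist":[0,0,0,0,0,0,0,0]}' 0 | grep -E "pos|force|width"
python3 -c "
from h import *
go(-20,0,222.5)
print(arm.nose_length)"
```

```text
position: [655.3, -35.7, 261.0]
contact_force: [-0.3, -0.8, 0.4]
gripper_width: 0.3
clock 12.47 base xy now [-22.3   2. ] z 261.0 tool delta mm [-2.4 -2.  38.5] toolx yaw rel base -179.93 J [ 0.19  0.47  0.03 -0.   -1.14  0.05] F [-0.3 -0.8  0.4] w 0.3
72.6
```

```bash
python3 -m crank '{"delta_pos":[[0,0,0.012],[0,0,0.012],[0,0,0.008],[0,0,0.003],[0,0,0.002],[0,0,0.002]],"twist":[0,0,0,0,0,0]}' | grep -E "pos|force|width"
python3 -c "
from h import *
go(-20,0,222.5)"
python3 -m crank '{"delta_pos":[[0.001,0,0.003],[0.002,0,0.004],[0.0025,0,0.004],[0.0025,0,0.004]],"twist":[0,0,0,0]}' | grep -E "pos|force|width"
```

```text
position: [656.2, -35.9, 224.4]
contact_force: [-0.4, -0.4, 3.6]
gripper_width: 0.2
clock 12.97 base xy now [-21.5   1.5] z 224.4 tool delta mm [-1.5 -1.5  1.9] toolx yaw rel base -179.93 J [ 0.19  0.5  -0.02  0.   -1.05  0.05] F [-0.4 -0.4  3.6] w 0.2
position: [647.5, -37.9, 207.8]
contact_force: [-0.1, 1.2, 3.7]
gripper_width: 0.2
```

```bash
python3 -m crank '{"delta_pos":[[0.0025,0,0.004],[0.0025,0,0.004],[0.0025,0,0.004],[0.0025,0,0.004],[0.0025,0,0.004],[0.0025,0,0.004],[0.0025,0,0.004]],"twist":[0,0,0,0,0,0,0]}' | grep -E "pos|force|width"
python3 -m crank '{"delta_pos":[[0.001,0,0.002],[0.001,0,0.002]],"twist":[0,0]}' | grep -E "pos|force|width"
python3 -m crank '{"delta_pos":[[0.001,0,0.002],[0.001,0,0.002]],"twist":[0,0]}' | grep -E "pos|force|width"
python3 -c "
from h import *
go(-54,0,169.6)"
```

```text
position: [631.1, -41.8, 179.4]
contact_force: [0.5, -0.2, 2.0]
gripper_width: 0.3
position: [629.2, -42.2, 175.6]
contact_force: [1.6, -0.8, 1.7]
gripper_width: -0.0
position: [627.4, -42.7, 171.8]
contact_force: [1.8, 0.6, 1.8]
gripper_width: -0.0
clock 14.22 base xy now [-51.1   1.9] z 171.8 tool delta mm [ 2.9 -1.9  2.2] toolx yaw rel base -179.93 J [ 0.19  0.51 -0.15 -0.   -0.91  0.06] F [1.8 0.6 1.8] w -0.0
```

```bash
python3 -m crank '{"delta_pos":[[0,0,0.001],[0,0,0.001]],"twist":[0,0]}' | grep -E "pos|force"
python3 -m crank '{"delta_pos":[[0,0,0.001],[0,0,0.001]],"twist":[0,0]}' | grep -E "pos|force"

```

```text
position: [626.9, -42.8, 170.1]
contact_force: [-0.4, 1.2, 6.9]
position: [626.9, -42.8, 169.9]
contact_force: [-3.7, 2.0, 13.7]
```

```bash
python3 -m crank '{"delta_pos":[[0,0,0.001],[0,0,0]],"twist":[0,0]}' | grep -E "pos|force"
python3 -m crank '{"delta_pos":[[0,0,-0.006],[0,0,-0.02],[0,0,-0.035],[0.02,0,-0.035],[0.04,0,-0.01],[0.04,0,0],[0.04,0,0],[0.04,0,0]],"twist":[0,0,0,0,0,0,0,0]}' | grep -E "pos|force"
python3 -m crank '{"delta_pos":[[0.03,-0.02,-0.01],[0.03,-0.02,0],[0,0,0]],"twist":[0,0,0]}' | grep -E "pos|force"
python3 - <<'E'
from h import *
for n in ('top','scene'):
    p,d=imaging.get_image(n); np.save(f'pics/{n}10.npy',d); cv2.imwrite(f'pics/{n}10.png',p)
    C=cloud(n,d); ok=d>0
    B=C[...,:2]-O; bx=np.cos(YAW)*B[...,0]+np.sin(YAW)*B[...,1]; by=-np.sin(YAW)*B[...,0]+np.cos(YAW)*B[...,1]
    m=ok&(bx>-95)&(bx<90)&(abs(by)<75)&(C[...,2]>50)&(C[...,2]<140)
    x,z=bx[m],C[...,2][m]
    for _ in range(6):
        c=np.polyfit(x,z,1); r=z-np.polyval(c,x); k=abs(r)<max(1.5,2*r.std()); x,z=x[k],z[k]
    print(n,'plate angle',np.arctan(-c[0]),len(x),r.std(), 'z at x=-50',np.polyval(c,-50))
print(arm.read_state()['clock'])
d=np.load('pics/top10.npy'); C=cloud('top',d); ok=d>0
u,v=286,283; w=C[v-20:v+21,u-20:u+21]; o=ok[v-20:v+21,u-20:u+21]; k=w[o&(w[...,2]>46)&(w[...,2]<54)]; print('short',len(k),k.mean(0) if len(k) else '')
p=cv2.imread('pics/top10.png'); cv2.imwrite('pics/crop10.png',cv2.resize(p[120:325,200:440],None,fx=3.3,fy=2.9,interpolation=cv2.INTER_CUBIC))
p=cv2.imread('pics/scene10.png'); cv2.imwrite('pics/s10.png',cv2.resize(p[180:370,230:440],None,fx=3,fy=3))
E
```

```text
position: [626.9, -42.8, 169.8]
contact_force: [-3.6, 1.6, 14.1]
position: [449.5, -87.0, 272.2]
contact_force: [-0.8, 0.4, 1.2]
position: [398.7, -142.0, 282.7]
contact_force: [1.2, -0.0, 0.0]
top plate angle 0.25966402598148697 5712 1.4738822582747033 z at x=-50 95.88973673884402
scene plate angle 0.26072633679472734 3543 1.3666272139460407 z at x=-50 95.63801727311463
15.7333
short 355 [548.23068548  43.36056481  49.87689772]
```

View pics/crop10.png

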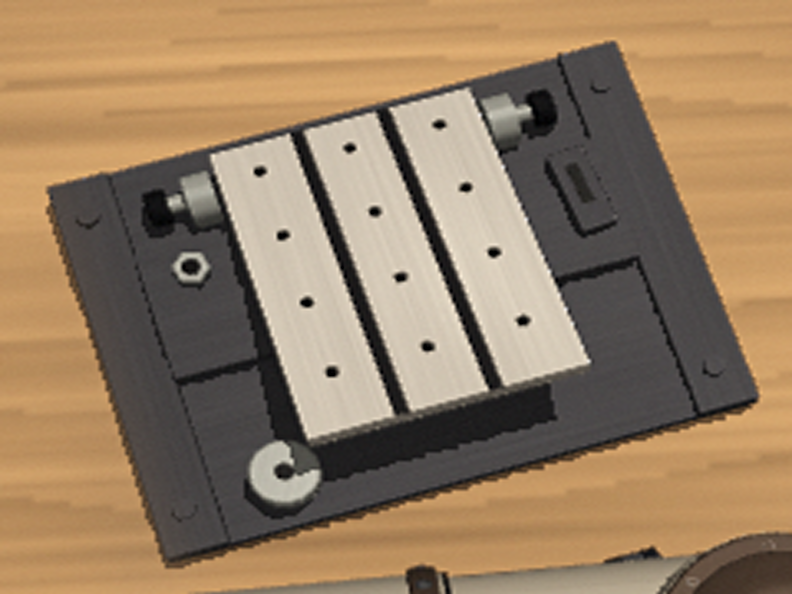

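View pics/s10.png

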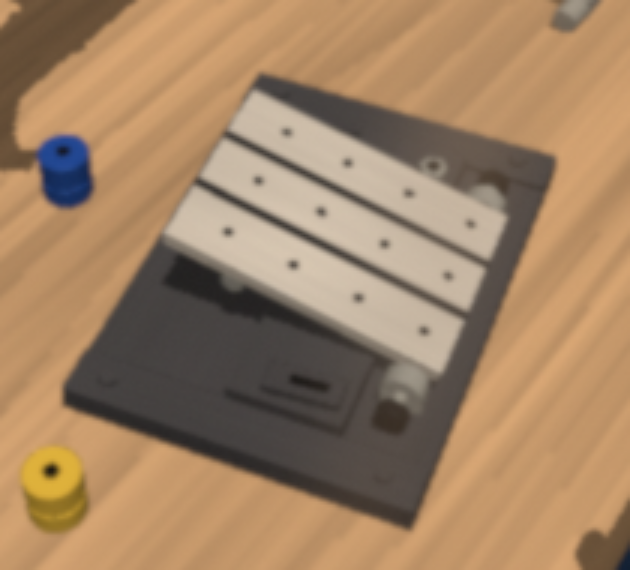

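```bash
python3 -m crank '{"delta_pos":[[0,0,0],[0,0,0]],"twist":[0,0]}' | grep -E "pos|force"
python3 -c "
from bench import job_done
print(job_done())"
```

```text
position: [404.3, -139.5, 282.5]
contact_force: [0.6, 0.9, 0.6]
the job is handed in; nothing more can be done
None
```

The job is done and handed in at about 16 s on the robot's clock. The tall spacer is in its seat and the plate rests on it at 15 degrees.

**What I did**
- **Pushing in:** I pushed the tall spacer, the right-hand steel one with its top at z = 70 mm, straight in until it met the step, where the force rose to about 7 N. The rows cannot tilt the tool, so I kept it upright and pushed with the back of the open front finger, with the gripper's body short of the plate edge.
- **Finding the seat:** I slid the spacer along the step with the side of the finger until it dropped into the seat, at about base y = +8 mm.
- **Lowering the plate:** I backed out, shut the gripper and pushed the plate down with the fingertips. It stopped hard at 14 N, and I withdrew.

**Last checks**
- **Seat:** the line around the spacer dropped about 6 mm in the wrist views, and the spacer stayed put when pushed at 7 N.
- **Plate angle:** it measured 0.260 rad from the top camera and 0.261 from the scene camera. That agrees with 0.262 on the seated spacer and rules out 0.30.
- **Other things:** the short spacer measured in its old place, and the strap and nut look unmoved in the last top picture. I did not check the spanner and hammer separately at the end; the arm did not go near them.
- **Disagreements:** the only ones were offsets of 1 to 3 mm between the cameras, within or close to the calibration error.

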